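# Index the sample carousel with its ratchet bar

## Robot

A 6-joint arm with a two-finger parallel gripper is mounted at the origin on a cart in front of the work surface, level with it; the furniture and walls round the work are solid. World frame = base frame: x ahead of the robot, y to its left, z up, the work surface at z = 0. Lengths are in m, angles in rad, forces in N, time in s.
With the tool pointing down it reaches from about 0.275 to 0.75 m from the base axis. Payload 10.2 kg.
Tool frame: the origin (TCP) lies midway between the tips of the shut fingers; the grasp point (between the pads) lies 19 mm behind it (env.hold_point_z is the distance from the TCP to the grasp point, in m); z points along the fingers, y is the line along which they close (so a half turn about z gives the same grasp; the last joint's range is limited). The gripper opens to 85 mm and grips with 20 to 120 N. Pads are 22 mm wide; open, the fingers measure 114 mm over their backs; the gripper's body (76 mm by 85 mm) begins 54 mm behind the grasp point. The pads swing forward as they close: fully open they stand 13 mm farther back than shut.
Start: joints at [1.119, 0.313, 1.498, -0, 1.331, -0.223], TCP at [0.119, 0.511, 0.231] pointing down, gripper open.
Joint ranges: [-2.94, 2.94], [-0.97, 2.17], [0.19, 2.56], [-1.23, 4.37], [0.02, 3.11], [-2.88, 2.88]. Speed limits (rad/s): [2.39, 2.39, 3.01, 3.14, 3.14, 3.14].

## Interface

Orientations are given as a unit quaternion [x, y, z, w].
In Python, from bench import env, kinematics, monitor, eyes, job gives the robot as it stands. The module is installed in compiled form; this text tells all that it offers. Calls block until the motion is done:
- env.reach(position, orientation): joint-space move of the TCP to a pose.
- env.movel(position, velocity=0.15, frame=None, guard=None): straight line of the TCP; frame=None keeps the orientation; velocity is the mean speed in m/s. With guard (N) it stops when the force on the tool has changed by that much, and returns True; else False.
- env.set_joints(angles): joint-space move.
- env.release() and env.close_gripper(effort=None): open the fingers fully, or close them until they stop; effort is the grip in N (None keeps the last).
- env.hold(seconds).
- kinematics.ik(position, orientation): joint angles nearest the present ones, or None.
- monitor.sense(): the state.
- eyes.grab_frame(name): name is "scene" or "top" or "wrist"; returns a dict with "frame" (480x640x3 uint8, red, green, blue), "mtx" (3x3 intrinsics, pixels), "k1" (the pictures are not rectified: a ray, as slopes to the right and down, at radius r is drawn at 1 + k1 r^2 times it, then the intrinsics apply), "view" (4x4, takes a point from world to camera coordinates). Camera axes: x right, y down, z forward; pixel columns grow to the right and rows downward; lengths in m; the calibration is good to about 2 mm. A picture is of the moment at which its call begins. There is no depth.
A pose or a line that the arm cannot do raises env.MotionError and nothing moves.
- job.hand_in(): hands the job in; it is judged then, once.
The state is a dict: "clock": time; "joints": joint angles; "qvel": joint speeds; "joint_efforts": joint torques, N m; "position": TCP position; "ee_rot": TCP orientation; "contact_force": force on the tool from outside, world axes, zero at the start; "ft_torque": the same for the moment, N m; "finger_gap": opening from 0.0 (shut) to 1.0 (fully open); "gripper_force": force on a finger pad.
Only numpy, scipy, OpenCV 4.12 (cv2) and the standard library are available. Lean on these libraries where they do the work, as an engineer would, in place of code of your own. Each camera call takes 0.05 s, during which the arm holds its last target. There are 200 camera calls.

## Task

Bring one of the two empty cups of the sample carousel squarely under the loading guide, ready for the next vial. Draw the handle bar out of its storage sleeve, push its bare shank through the cross hole of the ratchet head until the handle's shoulder is home against the block, and work the carousel with the bar only: the head turns loose one way and carries the carousel the other way, and you must find out by turning which is which, and pump it between its stops. Leave the bar home in the head, do not touch the indexer itself with the gripper or arm, and leave the other things on the worktop where they are.

Things in the scene. Friction and masses are not known exactly. Their poses are not given: they have to be found in the camera images.
- indexer: The sample indexer, fixed to the worktop: round white base, 164 mm diameter, 20 mm high. Origin on its vertical axis at the worktop (z = 0); z up; +x points to the steel loading guide, whose arm (top at z = 100 mm) is carried by a post 105 mm from the axis. The carousel and, over it, the head turn about this axis.
- carousel (a joint): Carousel angle (rad), anticlockwise from above positive, no stops. At 0 the empty cups are on the indexer's +y (cup_a) and -y (cup_b) sides; at +pi/2 cup_b, at -pi/2 cup_a is under the guide. Starts within 0.45 of 0. Stiff bearing (0.25 N m friction): it stays where it is left.
- disc (a point): Centre of the top face of the carousel, an aluminium disc of 148 mm diameter, 31 mm above the worktop. It carries eight grey cups (19 mm diameter, 12 mm high) on a 60 mm radius, 45 degrees apart; six hold white-capped vials (12 mm diameter, tops about 79 mm above the worktop, fixed), two cups facing each other across the disc are empty.
- head (a joint): Ratchet head angle (rad), anticlockwise from above positive, stops at -0.7 and +0.7, starts within 0.25 of 0. In its gripping direction, after up to 0.32 rad of slack whenever it has been turned back, it carries the carousel along (about 0.3 N m). In the loose direction it clicks round lightly (under 0.1 N m) and the carousel stays. Keep below about 1.5 rad/s.
- drum (a point): Centre of the top of the head's grey drum (94 mm diameter, from 37 to 91 mm above the worktop), on the indexer's axis; the steel block stands on it. The ratchet between head and carousel is hidden in the drum: which way it grips differs from run to run and cannot be seen, only found by turning.
- eye (a point): Mouth of the cross hole in the steel block (36 mm along the hole, 30 mm wide, top 121 mm above the worktop): hole centre at the face where the bar goes in, 18 mm from the indexer's axis, 106 mm high. +x runs into the hole, square to the axis; z up. Hole 12 mm diameter, right through, with a 2.5 mm chamfer at this mouth. At head angle 0, +x is the indexer's +x.
- bar: Loose handle bar, 146 mm, about 120 g: round steel shank 10 mm x 58 mm with a round nose, square black handle 16 x 16 x 88 mm. Origin on its axis at the shoulder between them; +x to the nose, handle to x = -88 mm. Lying on the worktop its axis is 8 mm high. Home in the head its origin is at the eye; let go, it stays there, drooping up to 5 degrees.
- sleeve: Aluminium storage sleeve fixed to the worktop, a roofed tunnel 94 x 27 mm, 49 mm high, on a foot 70 mm wide. Origin at the worktop under its mouth; +x points out of it. Bore 19 mm, floor 26 mm high, closed at the back. The bar starts level in it, axis 34 mm high, handle covered, shank sticking out; drawn 92 mm along +x it is free.
- guide (a point): The loading guide: centre of the underside of a small steel ring (26 mm outside diameter) held over the rim of the carousel, 60 mm from the indexer's axis on its +x side, 91 mm above the worktop. Fixed.
- cup_a (a point): Centre of the rim of one empty cup, 60 mm from the axis, 43 mm above the worktop; turns with the carousel.
- cup_b (a point): Centre of the rim of the other empty cup, half a turn from cup_a; turns with the carousel.
- timer: Bystander: white count-down timer, 62 x 66 x 19 mm, origin under its centre.
- petri_dish: Bystander: petri dish, 61 mm diameter, 15 mm high, origin under its centre.
- bottle_100: Bystander: small bottle with a blue screw cap, 56 mm diameter, 104 mm high, origin under its centre.
- rack_lilac: Bystander: low lilac tube rack, 65 x 103 x 22 mm, origin under its centre.
- comb_spare: Bystander: grey gel comb, 26 x 111 x 11 mm, origin under its centre.
- tweezers: Bystander: tweezers, 12 x 130 x 9 mm, origin under their centre.
- casting_tray: Bystander: red gel casting tray, 52 x 190 x 18 mm, origin under its centre.

How it is judged:
By the outcome, as a careful person would: the job done as asked, in the order asked, and still so for the second after the job is handed in, with the robot touching nothing.
It also fails if it takes over 69 s, if anything falls off the work surface, if the arm or the gripper's body presses on something with over 40 N, if the wrist force passes 120 N, or if a joint passes its speed limit or range.

## Working session

There is one attempt and no reset: what is moved stays moved. The work goes in short steps, each a Python script; the robot and the scene stay as the last script left them, time stands still between calls to the robot, and variables do not carry over. Pictures are saved under pics/ and viewed, at most 10 in all, crops included, and the job is handed in when it is done.

```bash
mkdir -p pics
cat > h.py <<'E'
import numpy as np, cv2
from bench import env, kinematics, monitor, eyes, job
def grab(n,fn=None):
    f=eyes.grab_frame(n)
    if fn: cv2.imwrite('pics/'+fn,f['frame'][:,:,::-1])
    return f
def ray(f,u,v):
    K=f['mtx']; d=np.array([(u-K[0,2])/K[0,0],(v-K[1,2])/K[1,1]])
    s=d.copy()
    for _ in range(20): s=d/(1+f['k1']*(s@s))
    R=f['view'][:3,:3]; t=f['view'][:3,3]
    return -R.T@t, R.T@np.array([s[0],s[1],1])
def px2w(f,u,v,z):
    o,d=ray(f,u,v); return o+d*(z-o[2])/d[2]
def w2px(f,p):
    c=f['view'][:3,:3]@np.asarray(p)+f['view'][:3,3]; s=c[:2]/c[2]; s=s*(1+f['k1']*(s@s))
    return f['mtx'][:2,:2]@s+f['mtx'][:2,2]
E
python3 - <<'E'
from h import *
import pickle
d={n:grab(n,n+'0.png') for n in('scene','top')}
pickle.dump(d,open('f0.pkl','wb'))
for n in d: print(n,d[n]['view'].round(3).tolist(),d[n]['mtx'].tolist(),d[n]['k1'])
s=monitor.sense();print(s['clock'],s['position'],s['ee_rot'],s['contact_force'],env.hold_point_z)
E
```

```text
scene [[-0.902, -0.432, -0.015, 0.484], [-0.32, 0.69, -0.649, 0.233], [0.291, -0.581, -0.761, 1.591], [0.0, 0.0, 0.0, 1.0]] [[618.6846033593808, 0.0, 326.1762863097912], [0.0, 618.6846033593808, 246.37734641354504], [0.0, 0.0, 1.0]] -0.12312085478366801
top [[0.017, -1.0, 0.004, 0.008], [-0.986, -0.017, -0.164, 0.544], [0.164, -0.001, -0.986, 1.469], [0.0, 0.0, 0.0, 1.0]] [[610.9865732973881, 0.0, 324.210032166543], [0.0, 610.9865732973881, 245.65036717832302], [0.0, 0.0, 1.0]] -0.08741851395590683
0.1 [0.11899963 0.51110918 0.23080434] [ 1.14179469e-01  9.93459979e-01 -5.33938257e-04 -1.82892572e-04] [-0.72291684 -0.48558475  0.75099118] 0.0187
```

View pics/top0.png

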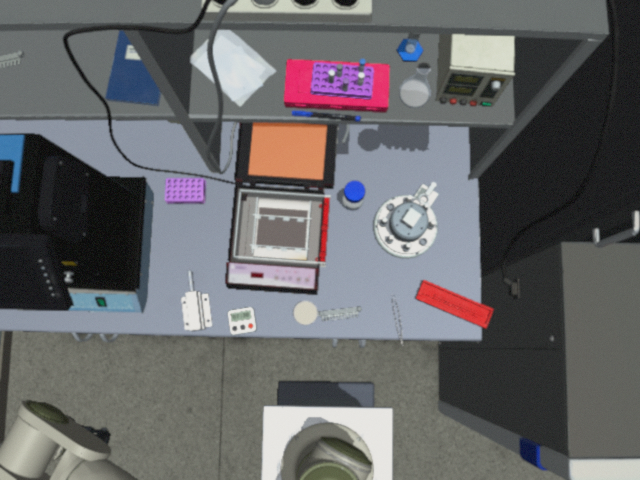

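View pics/scene0.png

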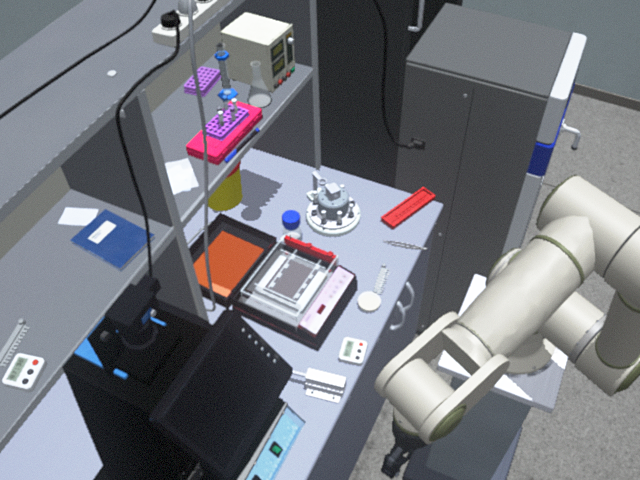

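Top view: the sleeve is at about (197,310) with the shank out to (190,272). The indexer is at about (406,225), with its guide towards (430,190). I'll enlarge both.

Run:
```python
import cv2,numpy as np
a=cv2.imread('pics/top0.png');b=cv2.imread('pics/scene0.png')
c=lambda im,x,y,w:cv2.resize(im[y:y+w*3//4,x:x+w],(400,300),interpolation=cv2.INTER_CUBIC)
cv2.imwrite('pics/crop1.png',np.vstack([np.hstack([c(a,360,180,100),c(b,285,165,100)]),np.hstack([c(a,150,265,100),c(b,275,350,80)])]))
```

```text
(no output)
```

View pics/crop1.png

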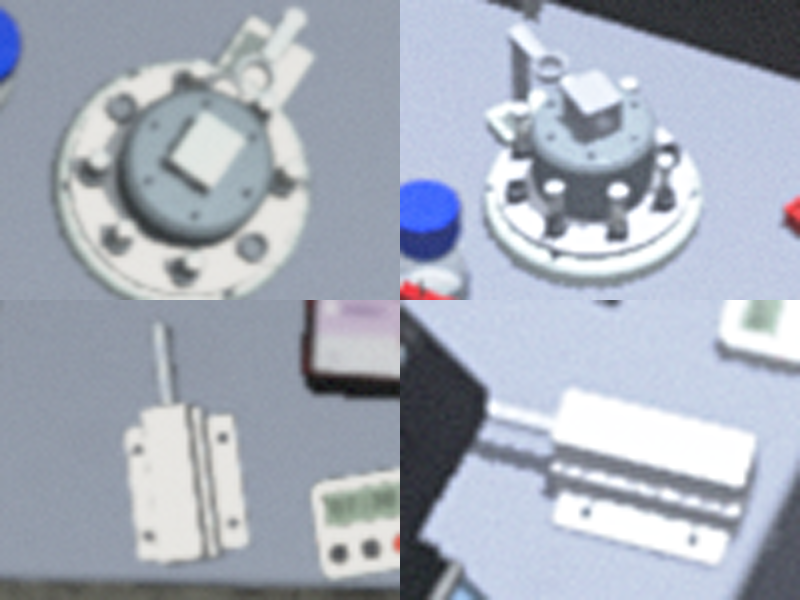

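Run:
```python
from h import *
import pickle
d=pickle.load(open('f0.pkl','rb'));t=d['top'];s=d['scene']
P=lambda f,u,v,z:px2w(f,u,v,z).round(4)
for n,u,v,z in [('base',405.5,226.2,.02),('guide',423.7,198.7,.091),('drum',409,220.5,.091),('block',411.7,218,.121),('nose',190.5,270.5,.034),('mouthbar',192,291,.034),('cup1',390.5,206.7,.043),('cup2',423,241.7,.043),('roofL',186.5,366.5-265+265-60,.049)]: print(n,P(t,u,v,z))
# scene: drum top centre, nose/shank
print('scene drum',P(s,285+(593-400)/4,165+125/4,.091),'block',P(s,285+(592-400)/4,165+90/4,.121))
print('scene nose',P(s,275+(490-400)/5,350+(410-300)/5,.034),'mouth',P(s,275+(553-400)/5,350+(422-300)/5,.034))
```

```text
base [ 0.6019 -0.1884  0.02  ]
guide [ 0.6568 -0.2237  0.091 ]
drum [ 0.6018 -0.1873  0.091 ]
block [ 0.6017 -0.1895  0.121 ]
nose [0.4775 0.3486 0.034 ]
mouthbar [0.4265 0.3423 0.034 ]
cup1 [ 0.6465 -0.1477  0.043 ]
cup2 [ 0.5587 -0.2288  0.043 ]
roofL [0.3871 0.3507 0.049 ]
scene drum [ 0.601  -0.1857  0.091 ] block [ 0.6038 -0.1906  0.121 ]
scene nose [0.4582 0.3489 0.034 ] mouth [0.4275 0.3417 0.034 ]
```

```bash
cat >> h.py <<'E'
from scipy.spatial.transform import Rotation as Rn
HZ=env.hold_point_z
def quat(a,pitch=0):  # bar direction a (rad); tool down, tool x opposite to bar
    x=-np.array([np.cos(a),np.sin(a),0]); z=np.array([0,0,-1.]); y=np.cross(z,x)
    R=np.c_[x,y,z]
    return (Rn.from_matrix(R)).as_quat()
E
python3 - <<'E'
from h import *
import pickle
a=np.radians(7)
env.reach([.45,.345,.16],quat(a))
f=grab('wrist','w1.png');pickle.dump(f,open('w1.pkl','wb'))
print(monitor.sense()['clock'],monitor.sense()['joints'])
# predicted pixels
for L in(-.0,.03,.058): print(w2px(f,[.4265+L*np.cos(a),.3423+L*np.sin(a),.034]))
for q in [(.602-.085*np.cos(b),-.188-.085*np.sin(b),.087,b) for b in(-.57-.7,-.57,-.57+.7)]:
    print(kinematics.ik(q[:3],quat(q[3])))
E
```

```text
1.5583 [ 4.49199009e-01  4.66086198e-01  1.46839400e+00  2.07606000e-04
  1.20684893e+00 -1.24492541e+00]
[319.97736775 204.08480992]
[320.04800958 243.61746285]
[320.10892848 278.11942389]
[-3.82684121e-01  5.89822724e-01  1.47778381e+00 -4.44089210e-16
  1.07398612e+00 -6.83480448e-01]
[-4.75198297e-01  5.18654797e-01  1.59951371e+00 -4.44089210e-16
  1.02342414e+00 -1.47599462e+00]
[-5.78248755e-01  5.29000597e-01  1.58206964e+00 -4.44089210e-16
  1.03052242e+00 -2.27904508e+00]
```

View pics/w1.png

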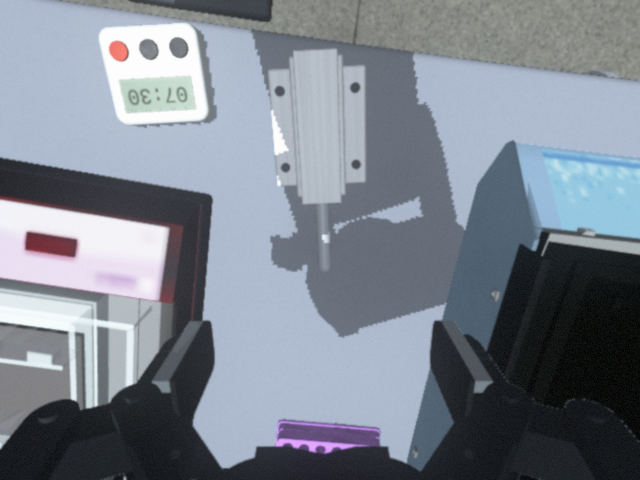

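Wrist view: the sleeve roof's centreline runs (314,51)→(322.5,203.5). The shank starts at (322,204) and its nose is at (325,270). The blue box's foot is near (440,310), the tank corner (175,300), and the rack's front edge about (330,425).

Run:
```python
from h import *
import pickle
f=pickle.load(open('w1.pkl','rb'))
P=lambda u,v,z:px2w(f,u,v,z).round(4)
a,b=P(314,51,.049),P(322.5,203.5,.049)
print('roof',a,b,np.degrees(np.arctan2(*(b-a)[1::-1])),np.linalg.norm(b-a))
a,b=P(322,210,.037),P(325,270,.034)
print('bar',a,b,np.degrees(np.arctan2(*(b-a)[1::-1])))
a,b=[(P(269,70,.0)+P(365,66,0))/2,(P(279,187,0)+P(366,184,0))/2]
print('foot',a,b,np.degrees(np.arctan2(*(b-a)[1::-1])))
print('box',P(440,310,0),P(413,480,0),'tank',P(175,300,0),P(213,195,.04),'rack',P(280,422,.022),P(380,428,.022))
```

```text
roof [0.3314 0.3273 0.049 ] [0.4224 0.3436 0.049 ] 10.155177106524986 0.0924483098817929
bar [0.4299 0.3442 0.037 ] [0.4769 0.3523 0.034 ] 9.7783246820092
foot [0.3356 0.3289 0.    ] [0.4192 0.3432 0.    ] 9.706652409339734
box [0.5168 0.4605 0.    ] [0.7172 0.476  0.    ] tank [0.5355 0.2269 0.    ] [0.4278 0.2676 0.04  ] rack [0.6374 0.3307 0.022 ] [0.6329 0.4232 0.022 ]
```

Run:
```python
from h import *
a=np.radians(9.9); u=np.array([np.cos(a),np.sin(a),0]); M=np.array([.4224,.3436,0])
q=quat(a); g=M+.036*u
env.reach(g+[0,0,.09],q)
print(env.movel(g+[0,0,.026],.12,guard=15))
env.close_gripper(100); s=monitor.sense(); print(s['position'],s['finger_gap'],s['gripper_force'],s['contact_force'])
print(env.movel(g+.118*u+[0,0,.026],.08,guard=30)); s=monitor.sense(); print(s['position'],s['finger_gap'],s['contact_force'])
print(env.movel(g+.118*u+[0,0,.001],.05,guard=6)); s=monitor.sense(); print(s['position'],s['clock'],s['contact_force'])
grab('wrist','w2.png')
```

```text
False
[0.45790201 0.34975033 0.02613276] 0.06791504884908864 98.11451554298401 [-0.47103595 -2.15674015  1.87973825]
False
[0.57387912 0.3701302  0.02603176] 0.0675887571228743 [-0.17439377 -0.00223969 -2.07288524]
True
[0.57355185 0.36981147 0.00064314] 5.475 [-2.15073341  0.28561336  5.95825067]
```

View pics/w2.png

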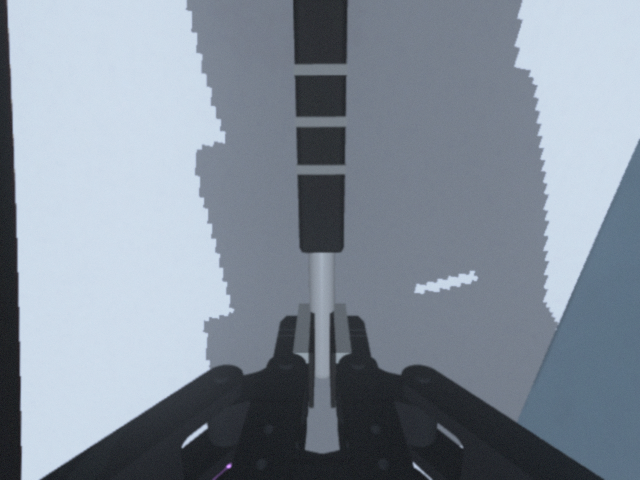

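Bar is out, straight in the fingers, shoulder at row 252. I'll regrasp the handle with the hand turned half round, so that the wrist camera looks towards the nose.

```bash
cat >> h.py <<'E'
def quatf(a): return quat(a+np.pi)
E
python3 - <<'E'
from h import *
import pickle
a=np.radians(9.9); u=np.array([np.cos(a),np.sin(a),0]); M=np.array([.4224,.3436,0])
p=monitor.sense()['position']; S=p-.036*u; S[2]=0
env.release()
env.movel(p+[0,0,.07],.2)
g=S-.066*u
env.reach(g+[0,0,.07],quatf(a))
print(monitor.sense()['joints'][5])
print(env.movel(g+[0,0,.0015],.12,guard=10))
env.close_gripper(100); s=monitor.sense(); print(s['position'],s['finger_gap'],s['gripper_force'],s['contact_force'])
env.movel(g+[0,0,.2],.2)
# pre-insert: eye estimate
A=np.array([.602,-.188,0]); b=np.radians(-33); v=np.array([np.cos(b),np.sin(b),0])
tcp=A-(.018+.066+.058+.045)*v; tcp[2]=.1065-.0065+.03
env.reach(tcp,quatf(b)); 
f=grab('wrist','w3.png');pickle.dump(f,open('w3.pkl','wb'))
t=grab('top','t3.png');pickle.dump(t,open('t3.pkl','wb'))
s=monitor.sense();print(s['clock'],s['position'],s['finger_gap'],s['joints'])
E
```

```text
1.839278057207792
False
[0.47321386 0.35239739 0.00203838] 0.15175559328135615 98.4611463546753 [-1.02118705 -0.50119618  4.75596928]
13.7083 [ 0.44549815 -0.08554975  0.13008652] 0.1532944039810373 [-4.49051310e-01  2.72468448e-01  1.84083132e+00  1.25344953e-04
  1.02803624e+00  1.69624551e+00]
```

View pics/w3.png

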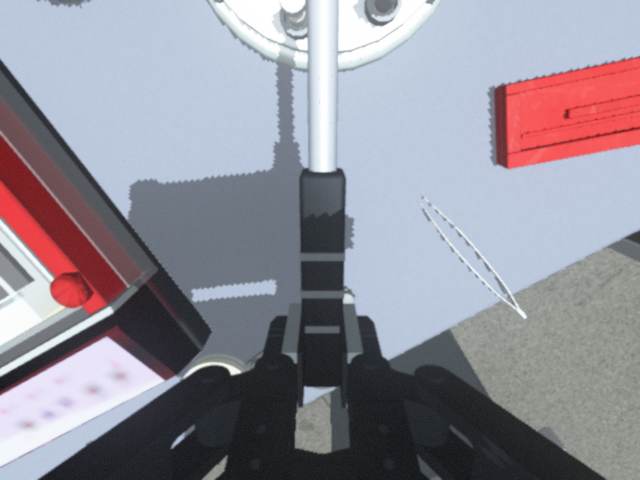

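The bar sits straight in the hand, shoulder at (322,172), but the block is out of view. I'll shift the hand sideways and up for a proper look at it.

Run:
```python
from h import *
import pickle
f=pickle.load(open('w3.pkl','rb'))
print('bar pts',px2w(f,322.5,172,.1365),px2w(f,322.8,20,.1365))
s=monitor.sense(); T=np.eye(4);T[:3,:3]=Rn.from_quat(s['ee_rot']).as_matrix();T[:3,3]=s['position']
C=f['view']@T  # tool->cam
ci=np.linalg.inv(C);print('cam in tool',ci[:3,3].round(3),ci[:3,2].round(3))
A=np.array([.602,-.188,0]); b=np.radians(-33); v=np.array([np.cos(b),np.sin(b),0]);n=np.array([-v[1],v[0],0])
p=A-.105*v+.06*n+[0,0,.19]
T[:3,:3]=Rn.from_quat(quatf(b)).as_matrix();T[:3,3]=p
g=dict(f);g['view']=C@np.linalg.inv(T)
for X in (A+[0,0,.121],A-.018*v+[0,0,.106],A+.06*v+[0,0,.091],A+.06*n,A-.06*n): print(w2px(g,X))
env.movel([*s['position'][:2],.19],.2); env.movel(p,.2)
f=grab('wrist','w4.png');pickle.dump(f,open('w4.pkl','wb'));print(monitor.sense()['clock'])
```

```text
bar pts [ 0.49862121 -0.12014178  0.1365    ] [ 0.53773591 -0.14560048  0.1365    ]
cam in tool [ 0.083 -0.    -0.142] [-0.328  0.001  0.945]
[441.60663819  65.24834156]
[430.01640147 104.40109014]
[437.2615383  -56.88594864]
[321.54478009  82.96641445]
[471.95122129  82.21674132]
14.8667
```

View pics/w4.png

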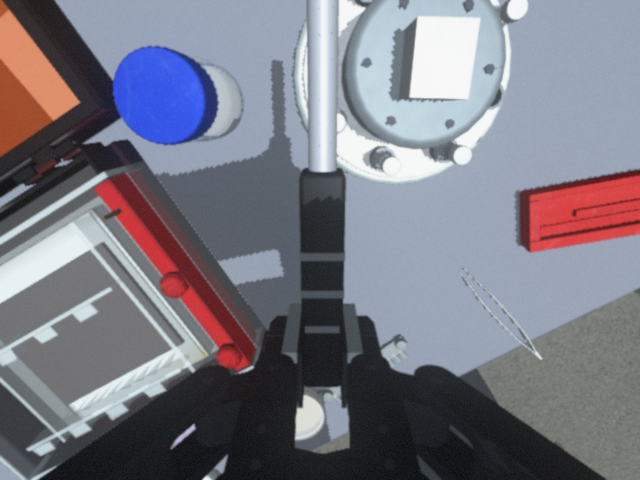

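Block top face corners: (411,97), (472,101), (480,18), (417,16). Drum centre is about (425,68).

Run:
```python
from h import *
import pickle
f=pickle.load(open('w4.pkl','rb'));im=f['frame']
m=(im.min(2)>215).astype(np.uint8); n,l=cv2.connectedComponents(m); k=(l==l[60,445]).astype(np.uint8)
c=cv2.findContours(k,cv2.RETR_EXTERNAL,cv2.CHAIN_APPROX_NONE)[0][0][:,0,:]
W=np.array([px2w(f,u,v,.121)[:2] for u,v in c])
r=cv2.minAreaRect((W*1000).astype(np.float32)); print(len(c),r)
bx=cv2.boxPoints(r); print(bx)
for (u,v) in [(411,97),(472,101),(480,18),(417,16)]: print(px2w(f,u,v,.121).round(4))
# drum outline at z=.091
hsv=im.astype(int); 
def drum(z): 
    pts=[(347,60),(356,100),(385,133),(425,146),(468,136),(496,108),(506,65)]
    W=np.array([px2w(f,u,v,z)[:2] for u,v in pts]); B=np.c_[2*W,np.ones(len(W))]
    s=np.linalg.lstsq(B,(W**2).sum(1),rcond=None)[0]; return s[:2],np.sqrt(s[2]+s[:2]@s[:2])
print(drum(.091))
```

```text
278 ((603.2520141601562, -189.42529296875), (30.015464782714844, 36.01753234863281), 55.566139221191406)
[[ 579.91254 -191.62022]
 [ 609.6191  -211.9865 ]
 [ 626.5915  -187.23036]
 [ 596.88495 -166.86409]]
[ 0.5965 -0.1675  0.121 ]
[ 0.5777 -0.1927  0.121 ]
[ 0.6092 -0.2116  0.121 ]
[ 0.6265 -0.187   0.121 ]
(array([ 0.60283892, -0.19050815]), np.float64(0.0455096951956047))
```

```bash
cat >> h.py <<'E'
A=np.array([.6031,-.1894,0])
def vv(b): return np.array([np.cos(b),np.sin(b),0])
E
python3 - <<'E'
from h import *
b=np.radians(-34.4); v=vv(b); q=quatf(b); Z=np.array([0,0,.100])
env.reach(A-.164*v+Z+[0,0,.06],q)
env.movel(A-.164*v+Z,.15)
r=env.movel(A-.079*v+Z,.06,guard=14)
s=monitor.sense(); d=s['position']-A; print(r,'adv',-d@v,'lat',d@[-v[1],v[0],0],s['position'],s['contact_force'],s['ft_torque'],s['finger_gap'],s['clock'])
grab('wrist','w5.png');grab('scene','s5.png')
a=cv2.imread('pics/w5.png');c=cv2.imread('pics/s5.png')[165:240,285:385]
cv2.imwrite('pics/c5.png',np.hstack([cv2.resize(a,(400,300)),cv2.resize(c,(400,300),interpolation=cv2.INTER_CUBIC)]))
E
```

```text
True adv 0.08197135773711378 lat -3.056136991045483e-05 [ 0.53544706 -0.1431141   0.09904394] [-0.16385038  0.12247026  1.15600094] [-0.06330616 -0.11280548 -0.04186867] 0.15493409394497085 17.1917
```

View pics/c5.png

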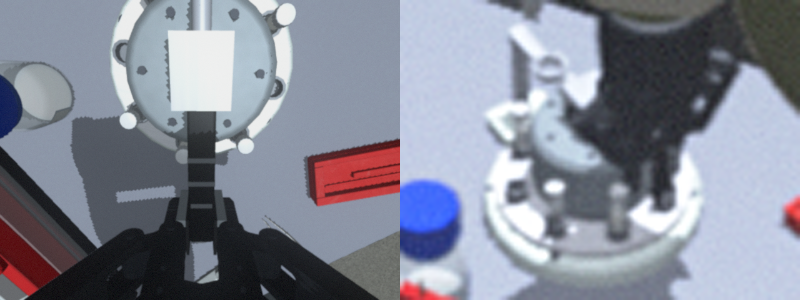

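Bar is through the block with its shoulder against the face (wrist crop, face at about (202,110)). The empty cups show at crop (121,50) and (277,88). Next I'll turn both ways and log the load and pictures.

```bash
cat >> h.py <<'E'
IX=np.radians(-32.8); R=.0822; ZT=.0992
def pose(h,r=R): 
    b=IX+h; return A-r*vv(b)+[0,0,ZT], quatf(b)
def head():
    d=A-monitor.sense()['position']; return np.arctan2(d[1],d[0])-IX
def turn(h1,vel=.07,step=.15,log=None):
    h0=head(); n=max(1,int(np.ceil(abs(h1-h0)/step)))
    for h in np.linspace(h0,h1,n+1)[1:]:
        p,q=pose(h); env.movel(p,vel,frame=q)
        s=monitor.sense(); d=s['position']-A
        F=s['contact_force']; v=vv(IX+h); t=np.array([v[1],-v[0],0]) # tangential for +h at tool (tool is at -v)
        if log is not None: log.append((round(float(h),2),round(float(F@t),1),round(float(F@v),1),round(float(s['ft_torque'][2]),2)))
E
python3 - <<'E'
from h import *
import pickle
D=[('r',monitor.sense()['contact_force'].round(1))]
print('h',head(),monitor.sense()['clock'])
fr=[{n:grab(n) for n in('wrist','top','scene')}]
for h in(.55,-.55):
    L=[];turn(h,log=L);print(L)
    fr.append({n:grab(n) for n in('wrist','top','scene')}); print('clock',monitor.sense()['clock'],head())
pickle.dump(fr,open('fr1.pkl','wb'))
E
```

```text
h -0.02783112624543649 17.2917
[(0.12, 0.2, 0.1, 0.01), (0.26, 1.4, -0.5, -0.03), (0.41, 0.3, -1.2, -0.06), (0.55, 0.9, -1.1, -0.09)]
clock 18.8583 0.5444673303105441
[(0.41, 2.4, -2.3, -0.16), (0.27, 2.2, -2.3, -0.14), (0.13, 1.6, -1.6, -0.01), (-0.0, 1.6, -2.6, 0.06), (-0.14, -1.4, -2.1, 0.13), (-0.28, -1.7, -3.2, 0.24), (-0.41, -1.2, -4.0, 0.23), (-0.55, -2.3, -4.9, 0.38)]
clock 21.4833 -0.5491900453734269
```

```bash
cat >> h.py <<'E'
def car_score(fs,names,th):
    """score carousel angle (rad, indexer frame): six caps white at z=.079 against a ring round them; empty cups lacking one"""
    ph=np.linspace(0,2*np.pi,12,endpoint=False)
    off=lambda r:[np.array([r*np.cos(p),r*np.sin(p),0]) for p in ph]
    tot=0
    for n in names:
        f=fs[n]; g=cv2.GaussianBlur(f['frame'].min(2),(3,3),0).astype(float)
        def val(X):
            u,v=w2px(f,X); return g[int(round(v)),int(round(u))] if 0<=u<639 and 0<=v<479 else np.nan
        for k in range(8):
            c=A+[0,0,.0785]+.06*vv(IX+th+np.pi/2+k*np.pi/4)
            i=np.mean([val(c+o) for o in off(.0035)]); e=np.mean([val(c+o) for o in off(.009)])
            if np.isnan(i+e): continue
            tot+=(i-e)*(1 if k%4 else -1)
    return tot
def car(fs,names,lo=-np.pi/2,hi=np.pi/2):
    T=np.arange(lo,hi,.02); S=np.array([car_score(fs,names,t) for t in T])
    o=np.argsort(-S); best=[]
    for i in o:
        if all(abs(T[i]-b[0])>.15 for b in best): best.append((round(T[i],2),int(S[i])))
        if len(best)==3: break
    return best
E
python3 - <<'E'
from h import *
import pickle
print(car(pickle.load(open('f0.pkl','rb')),['top']),car(pickle.load(open('f0.pkl','rb')),['scene']),car({'wrist':pickle.load(open('w4.pkl','rb'))},['wrist']))
for fs in pickle.load(open('fr1.pkl','rb')): print([car(fs,[n]) for n in('wrist','top','scene')])
E
```

```text
[(np.float64(-0.25), 280), (np.float64(0.03), 120), (np.float64(-0.55), 113)] [(np.float64(-0.27), 353), (np.float64(0.23), 128), (np.float64(-1.05), 127)] [(np.float64(0.51), 146), (np.float64(-0.63), 138), (np.float64(1.07), 137)]
[[(np.float64(-0.29), 255), (np.float64(1.35), 173), (np.float64(-1.09), 127)], [(np.float64(-1.45), 67), (np.float64(-0.23), 66), (np.float64(0.55), 59)], [(np.float64(-0.27), 211), (np.float64(0.23), 127), (np.float64(-1.07), 124)]]
[[(np.float64(-0.27), 184), (np.float64(-1.01), 182), (np.float64(1.31), 119)], [(np.float64(-0.23), 107), (np.float64(0.53), 92), (np.float64(-1.41), 78)], [(np.float64(-0.27), 216), (np.float64(0.23), 112), (np.float64(1.01), 87)]]
[[(np.float64(-1.19), 238), (np.float64(1.13), 221), (np.float64(0.39), 164)], [(np.float64(-1.17), 109), (np.float64(1.55), 77), (np.float64(-1.57), 63)], [(np.float64(1.09), 112), (np.float64(-1.27), 101), (np.float64(-0.83), 85)]]
```

Pictures show the carousel at -0.27 at first, unmoved by +, and taken to about -1.19 by −. So the head grips clockwise and cup_a is due at -π/2. I'll ratchet back, advance short of the goal, then let go and look.

Run:
```python
from h import *
import pickle
turn(.35); turn(0.0)
fs={n:grab(n) for n in('wrist','top','scene')}
print([car(fs,[n],-1.75,-1.0) for n in fs],head())
s=monitor.sense(); p=s['position']; v=vv(IX+head())
env.release(); env.movel(p+[0,0,.06],.2)
# view pose: cam looking on guide; hand kept on robot side, high
q=quatf(IX); g=A-.03*vv(IX)+[0,0,.26]
env.reach(g,q)
f=grab('wrist','w6.png'); fs={'wrist':f,'top':grab('top'),'scene':grab('scene')}; pickle.dump(fs,open('fr2.pkl','wb'))
print([car(fs,[n],-1.75,-1.0) for n in fs],monitor.sense()['clock'],p,w2px(f,A+.06*vv(IX)+[0,0,.091]),w2px(f,A))
```

```text
[[(np.float64(-1.29), 385), (np.float64(-1.01), -26), (np.float64(-1.47), -62)], [(np.float64(-1.51), 84), (np.float64(-1.33), 62), (np.float64(-1.69), 9)], [(np.float64(-1.29), 134), (np.float64(-1.01), 82), (np.float64(-1.63), 63)]] 0.003529140711938883
[[(np.float64(-1.29), 306), (np.float64(-1.69), 87), (np.float64(-1.01), 83)], [(np.float64(-1.35), 62), (np.float64(-1.75), 23), (np.float64(-1.07), 18)], [(np.float64(-1.29), 134), (np.float64(-1.01), 68), (np.float64(-1.61), 57)]] 26.2583 [ 0.53379846 -0.14508357  0.09918398] [321.55563588 101.56946096] [321.55205458 165.65711143]
```

View pics/w6.png

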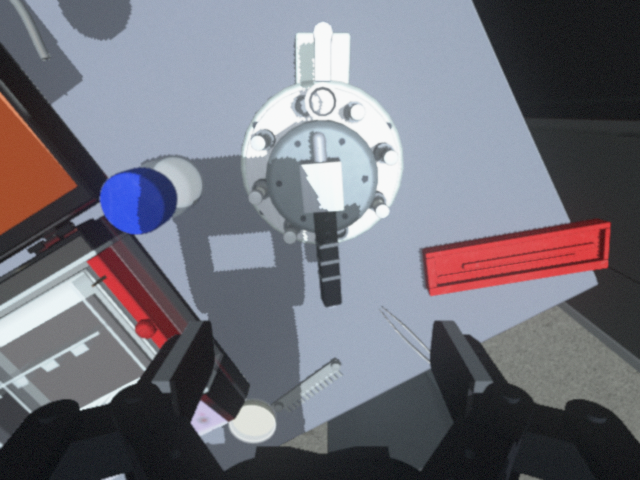

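The ring centre is at about (321,101), against (321.6,101.6) predicted, so the axis and guide bearing hold. The carousel is at -1.29 and the handle lies at head ≈ +0.06. I'll regrip, advance to just short of -π/2 and measure finely.

```bash
cat >> h.py <<'E'
def fine(fs,names,c):
    T=np.arange(c-.12,c+.12,.008); S=np.array([car_score(fs,names,t) for t in T]); w=np.clip(S-.6*S.max(),0,None)
    return round(float((T*w).sum()/w.sum()),3)
E
python3 - <<'E'
from h import *
import pickle
o=pickle.load(open('fr2.pkl','rb')); print('before',fine(o,['wrist'],-1.29),fine(o,['scene'],-1.29))
p,q=pose(.055); p=p-[0,0,.002]
env.reach(p+[0,0,.07],q)
print(env.movel(p,.15,guard=8)); env.close_gripper(100)
print(head(),monitor.sense()['contact_force'],monitor.sense()['finger_gap'])
turn(-.235)
fs={n:grab(n) for n in('wrist','top','scene')}; pickle.dump(fs,open('fr3.pkl','wb'))
print(head(),monitor.sense()['clock'],monitor.sense()['contact_force'])
for n in('wrist','scene'): print(n,car(fs,[n],-1.8,-1.2)); 
print(fine(fs,['wrist'],-1.52),fine(fs,['scene'],-1.52))
E
```

```text
before -1.282 -1.285
False
0.056123289394743536 [-1.15917477 -0.72249464  2.27144401] 0.1528448302018878
-0.23127065311567763 28.8417 [ 0.53684383  0.48114122 -1.79254775]
wrist [(np.float64(-1.5), 373), (np.float64(-1.26), -16), (np.float64(-1.66), -29)]
scene [(np.float64(-1.56), 153), (np.float64(-1.2), -73), (np.float64(-1.4), -76)]
-1.516 -1.564
```

Run:
```python
from h import *
import pickle
turn(head()-.03)
p,q=pose(head(),R-.004); print('push',env.movel(p,.03,guard=10),-(monitor.sense()['position']-A)@vv(IX+head()))
hh=head(); env.release(); p=monitor.sense()['position']; env.movel(p+[0,0,.06],.2)
env.reach(A-.06*vv(IX)+[0,0,.17],quatf(IX))
f=grab('wrist','w7.png'); fs={'wrist':f,'scene':grab('scene')}; pickle.dump(fs,open('fr4.pkl','wb'))
print(hh,monitor.sense()['clock'],fine(fs,['wrist'],-1.545),fine(fs,['scene'],-1.545))
def crop(f):
    G=A+.06*vv(IX)+[0,0,.091]; u,v=w2px(f,G); x,y=int(u)-40,max(0,int(v)-60)
    c=cv2.resize(np.ascontiguousarray(f['frame'][y:y+120,x:x+80,::-1]),(400,600),interpolation=cv2.INTER_CUBIC)
    for r,z,col in((.06,.091,(0,0,255)),(.105,.1,(0,0,255)),(.06,.043,(0,200,0)),(.06,.031,(255,0,0))):
        a=(w2px(f,A+r*vv(IX)+[0,0,z])-[x,y]+.5)*5; cv2.circle(c,tuple(int(t) for t in a),4,col,1); print(r,z,a.round(0))
    return c
cv2.imwrite('pics/c7.png',np.hstack([crop(pickle.load(open('fr2.pkl','rb'))['wrist']),crop(f)]))
```

```text
push True 0.08207445760833304
-0.25497290610228074 30.9333 -1.535 -1.531
0.06 0.091 [205. 305.]
0.105 0.1 [205. -45.]
0.06 0.043 [205. 312.]
0.06 0.031 [205. 313.]
0.06 0.091 [207. 168.]
0.105 0.1 [ 204. -434.]
0.06 0.043 [207. 242.]
0.06 0.031 [207. 256.]
```

View pics/c7.png

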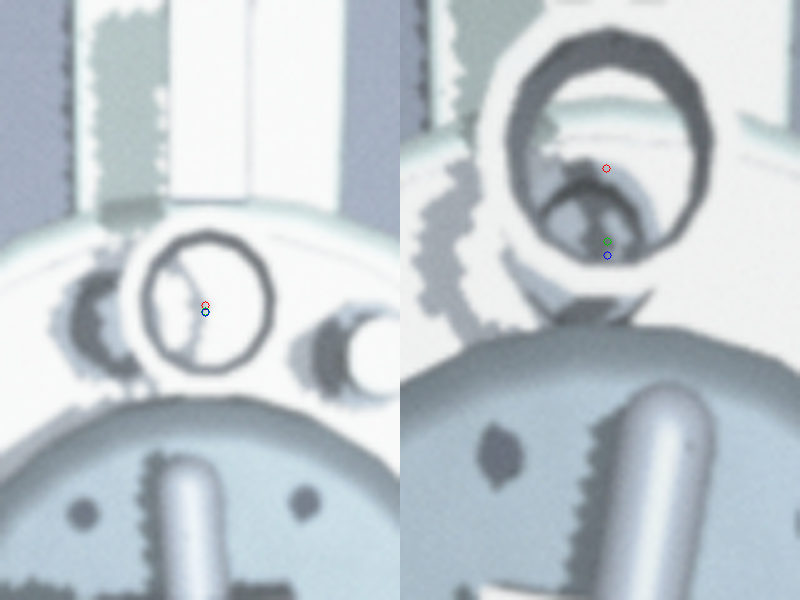

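Right crop: the ring bore is centred at column 610 (predicted 607), so the bearing is good to 0.3 mm. The cup bore is centred at about 591, some 2.3 mm short, which agrees with the fit (-1.535). I'll make one final nudge of -0.036.

Run:
```python
from h import *
import pickle
p,q=pose(-.225); p=p-[0,0,.002]
env.reach(p+[0,0,.07],q)
print(env.movel(p,.15,guard=8)); env.close_gripper(100)
turn(-.288,vel=.03)
fs={'wrist':grab('wrist')}; print(head(),fine(fs,['wrist'],-1.56))
p,q=pose(head(),R-.004); print('push',env.movel(p,.03,guard=10),-(monitor.sense()['position']-A)@vv(IX+head()))
env.release(); p=monitor.sense()['position']; env.movel(p+[0,0,.06],.2)
env.reach(A-.06*vv(IX)+[0,0,.17],quatf(IX))
f=grab('wrist'); fs={'wrist':f,'scene':grab('scene')}; pickle.dump(fs,open('fr5.pkl','wb'))
print(monitor.sense()['clock'],fine(fs,['wrist'],-1.56),fine(fs,['scene'],-1.56))
g=f['frame'].min(2); x,y=w2px(f,A+.06*vv(IX)+[0,0,.043]); print(x,y)
for r in range(int(y)-6,int(y)+3,2): print(r,g[r,int(x)-24:int(x)+26].tolist())
```

```text
False
-0.2857697778584105 -1.56
push True 0.08213458962011738
34.825 -1.565 -1.556
321.01109883240275 47.861840719763734
41 [237, 239, 240, 239, 238, 234, 218, 170, 132, 130, 149, 164, 163, 147, 117, 99, 111, 139, 141, 123, 108, 119, 148, 168, 168, 154, 124, 106, 103, 102, 94, 90, 108, 143, 165, 175, 198, 222, 223, 191, 140, 117, 144, 200, 232, 239, 239, 240, 239, 240]
43 [239, 239, 240, 240, 239, 239, 236, 219, 166, 130, 129, 143, 150, 126, 116, 141, 158, 170, 167, 150, 126, 111, 121, 154, 166, 168, 153, 129, 125, 137, 136, 118, 101, 118, 153, 170, 180, 189, 166, 133, 121, 164, 218, 235, 239, 241, 240, 240, 240, 239]
45 [240, 240, 240, 239, 239, 239, 240, 236, 222, 183, 139, 126, 125, 124, 150, 167, 172, 170, 172, 160, 132, 112, 103, 121, 153, 169, 174, 170, 170, 172, 165, 139, 130, 121, 142, 162, 155, 137, 119, 127, 171, 221, 236, 240, 239, 239, 239, 239, 241, 239]
47 [239, 239, 240, 239, 240, 239, 240, 239, 238, 231, 197, 150, 132, 129, 148, 159, 171, 168, 153, 133, 115, 108, 106, 108, 117, 139, 166, 173, 173, 159, 133, 122, 131, 126, 122, 129, 127, 123, 146, 192, 227, 238, 239, 240, 240, 239, 238, 240, 240, 239]
49 [239, 239, 239, 239, 235, 227, 232, 238, 240, 239, 237, 227, 209, 187, 160, 141, 141, 147, 151, 140, 122, 108, 106, 109, 108, 124, 155, 173, 174, 164, 135, 110, 109, 115, 125, 152, 180, 207, 226, 237, 239, 240, 240, 239, 240, 240, 240, 239, 239, 239]
```

```bash
python3 -c "
from h import *
env.hold(.3); print(job.hand_in())"
```

```text
the job is handed in; nothing more can be done
None
```

I handed the job in: cup_a is under the loading guide, within about 1 mm by the last wrist picture (carousel about -1.56 rad, goal -1.571); the bar was pushed home in the head before I let go, and nothing was touching when I handed in, at about 35 s of the 69 s allowed.

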